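Tip the tall gift box onto the wrapping board

TASK

Lay the tall brown gift box with the white bow down on the wrapping board for wrapping: push its top away from you so that it trips over the board's near edge and comes to lie flat on its back on the board, its base still towards you and roughly square to the board. Tip it, do not lift it up, and leave the short green gift box beside it standing where it is.

Things in the scene. Friction and masses are not known exactly. Their poses are not given: they have to be found in the camera images.
- board: Fixed wrapping board lying on the counter: plywood slab 120 (x) x 280 (y) x 10 mm thick with a green mat and ruler ticks along its near long edge. Origin at the centre of its underside, on the counter (z = 0); its x axis points away from the robot, square to the long edges, z up. Its near edge (x = -60 mm) is a 10 mm step that blocks the bottom of whatever is pushed against it.
- tall_box_center (a point): Centre of the tall brown gift box with a white bow, 50 (x, depth) x 70 (y, width) x 80 mm (z, height), about 0.12 kg; point half-way up, 40 mm over its base. The bow stands 25 mm higher on top (105 mm in all), is only decoration and gives no resistance. It starts upright on the counter in front of the board's near edge, its far face (+x) 3 to 12 mm from the edge and nearly parallel to it. Axes: x away from the robot, z from base to bow.
- short_box_center (a point): Centre of the short green gift box with a green bow, 50 (x) x 75 (y) x 50 mm (z), bow 25 mm higher; point half-way up, 25 mm over its base. It stands in front of the same edge, about 150 mm to the left or right of the tall box (centre to centre), and must stay standing there.
There are look-alikes about, which are no part of the job. Leave any red look-alike of the part that bears tall_box_center alone.

How it is judged:
By the outcome, as a careful person would: the job done as asked, in the order asked, and still so for the second after the job is handed in, with the robot touching nothing.
It also fails if it takes over 32 s, if anything falls off the work surface, if the arm or the gripper's body presses on something with over 40 N, if the wrist force passes 120 N, or if a joint passes its speed limit or range.

ROBOT

A 7-joint arm with a two-finger parallel gripper is mounted at the origin on a cart in front of the work surface, level with it; the furniture and walls round the work are solid. World frame = base frame: x ahead of the robot, y to its left, z up, the work surface at z = 0. Lengths are in m, angles in rad, forces in N, time in s.
With the tool pointing down it reaches from about 0.4 to 0.85 m from the base axis. Payload 4.5 kg.
Tool frame: the origin (TCP) lies midway between the tips of the shut fingers; the grasp point (between the pads) lies 19 mm behind it; z points along the fingers, y is the direction in which the jaws open and shut (so a half turn about z gives the same grasp; the last joint's range is limited). The gripper opens to 88 mm and grips with 3 to 60 N. Pads are 18 mm wide; open, the fingers measure 123 mm over their backs; the gripper's body (75 mm by 187 mm) begins 45 mm behind the grasp point.
Start: joints at [1.364, 0.689, -0.195, 1.565, 0.157, 0.902, -0.215], TCP at [0.149, -0.607, 0.239] pointing down, gripper open.
Joint ranges: [-3.01, 3.01], [-0.46, 2.08], [-1.47, 1.51], [0.13, 2.56], [-1, 4.14], [0.04, 2.09], [-2.66, 2.66]. Speed limits (rad/s): [2.57, 2.57, 3.14, 3.14, 3.14, 3.14, 3.14].

INTERFACE

Orientations are given as a unit quaternion [x, y, z, w].
In Python, from plant import r gives the robot as it stands. The module is installed in compiled form; this text tells all that it offers.
- The arm moves only by the tool carry_out, never from a script. Its argument "commands" is a list of rows, each a list of 6 numbers: the shift along the tool's x, y, z in m, then the turn, a rotation vector about the tool's x, y, z in degrees. In form: [[dx, dy, dz, wx, wy, wz], ...]. A call has 1 to 12 rows; each row is the pose to reach, as a shift and turn from the pose commanded when the call began, along the tool's axes at that moment; what a row does not reach only later rows make up. A row lasts 1/10 s, in which the tool goes at most 50 mm and 8.59 degrees, less where a joint would pass 70% of its speed; a pose out of reach is approached as far as the arm can. A call with a gripper value outside its range is refused whole. "fingers" is the closure in counts, from 0 (fully open) to 255 (shut), set as the call begins (left out, the last holds). The fingers move at their own pace and stop on an object; "grip_force" is the grip in N (left out, the last holds). Time passes only in rows, so rows that repeat a pose let the fingers close. It gives the time, the measured TCP pose, the force and the opening at its end, in the units of the state.
- r.get_state(): the state, without advancing time (a new reading comes with each control period).
- r.snapshot(name): name is "side" or "top"; returns a dict with "img" (400x640x3 uint8, blue, green, red), "intrinsics" (3x3 intrinsics, pixels), "extrinsics" (4x4, takes a point from camera to world coordinates). Camera axes: x right, y down, z forward; pixel columns grow to the right and rows downward; lengths in m; the calibration is good to about 2 mm. A picture is of the moment at which its call begins. There is no depth.
- r.finish_job(): hands the job in, once; it reports no verdict.
Trained networks look in a picture, given as the dict that the camera call returned (one of the last four; its "shot" number tells which), for a name from the list of things; names that differ only in an ending like _2 or _b are one class to them, and where a whole thing is asked for, a point or a joint stands for the part that bears it (a point fixed in the world has none). Each returns a list of dicts, best first, with "p" (0 to 1); they miss things now and then, are a little off and sometimes report something else, mostly with a low value. They report only what shows in the picture. A call takes as long as a camera call. They do not tell look-alikes from the thing itself.
- r.spot_in(picture, label): "xyz" ([x, y, z] in m, in world coordinates, good to about 4 mm: the middle of the surface that is visible of it).
- r.spot_point(picture, label): "xyz" ([x, y, z] in m, in world coordinates, good to about 4 mm: a listed point, or the origin of a listed thing).
The state is a dict: "clock": time; "q": joint angles; "qd": joint speeds; "joint_torque": joint torques, N m; "tool_pos": TCP position; "eef_rot": TCP orientation; "contact_force": force on the tool from outside, world axes, zero at the start; "moment": the same for the moment, N m; "opening": opening from 0.0 (shut) to 1.0 (fully open).
Only numpy, scipy, OpenCV 4.12 (cv2) and the standard library are available. Lean on these libraries where they do the work, as an engineer would, in place of code of your own. Each camera call takes 0.05 s, during which the arm holds its last target.

## Working session

There is one attempt and no reset: what is moved stays moved. The work goes in short steps, Python scripts to look and compute and a tool call to move; the robot and the scene stay as the last step left them, time stands still between calls to the robot, and variables do not carry over. Pictures are saved under pics/ and viewed, and the job is handed in when it is done.

Besides the shell and the picture viewer there is one more tool, called after "Call:" by a JSON object that holds its "api" and its "payload". carry_out: Moves the arm, as the interface text tells. Its arguments: {"type":"object","properties":{"commands":{"type":"array","items":{"type":"array","items":{"type":"number"}}},"fingers":{"type":"number"},"grip_force":{"type":"number"}},"required":["commands"]}

```bash
mkdir -p pics
python3 - <<'E'
from plant import r
import cv2,numpy as np
s=r.get_state(); print(s['clock'],s['tool_pos'],s['eef_rot'],s['opening'])
for n in ['side','top']:
    p=r.snapshot(n); cv2.imwrite(f'pics/{n}0.png',p['img'])
    print(n,p['intrinsics'].tolist() if hasattr(p['intrinsics'],'tolist') else p['intrinsics'],np.round(p['extrinsics'],3).tolist())
    for l in ['board','tall_box_center','short_box_center']:
        print(l,'pt',[(np.round(d['xyz'],3).tolist(),round(d['p'],2)) for d in r.spot_point(p,l)])
        print(l,'in',[(np.round(d['xyz'],3).tolist(),round(d['p'],2)) for d in r.spot_in(p,l)])
E
```

```text
0.0 [ 0.14882315 -0.6063724   0.23790332] [ 9.92754357e-01  1.20157942e-01 -2.02285649e-04 -9.02712208e-04] 0.9996467877824988
side [[504.2426764566933, 0.0, 321.6309320446444], [0.0, 504.2426764566933, 202.3909366808729], [0.0, 0.0, 1.0]] [[-0.866, -0.206, 0.456, 0.161], [-0.5, 0.307, -0.81, 0.961], [0.027, -0.929, -0.369, 0.451], [0.0, 0.0, 0.0, 1.0]]
board pt [([0.637, 0.16, -0.005], 0.97)]
board in [([0.658, 0.248, 0.007], 0.79)]
tall_box_center pt [([0.497, -0.067, 0.045], 0.89), ([0.79, 0.18, 0.043], 0.8), ([0.552, 0.243, 0.041], 0.63)]
tall_box_center in [([0.543, 0.266, 0.052], 0.79), ([0.778, 0.207, 0.057], 0.76)]
short_box_center pt [([0.536, 0.103, 0.024], 0.88)]
short_box_center in [([0.531, 0.132, 0.042], 0.71)]
top [[512.9073944433565, 0.0, 324.5328323501268], [0.0, 512.9073944433565, 197.1493940612056], [0.0, 0.0, 1.0]] [[-0.01, -0.985, 0.172, 0.487], [-1.0, 0.012, 0.01, 0.087], [-0.012, -0.172, -0.985, 1.091], [0.0, 0.0, 0.0, 1.0]]
board pt [([0.636, 0.16, -0.0], 0.81)]
board in [([0.635, 0.164, 0.011], 0.74)]
tall_box_center pt [([0.558, 0.244, 0.039], 0.85), ([0.792, 0.183, 0.039], 0.73), ([0.503, -0.067, 0.042], 0.72)]
tall_box_center in [([0.557, 0.242, 0.081], 0.85), ([0.779, 0.178, 0.08], 0.81)]
short_box_center pt [([0.636, 0.162, 0.0], 0.48)]
short_box_center in [([0.531, 0.104, 0.053], 0.64)]
```

View pics/side0.png

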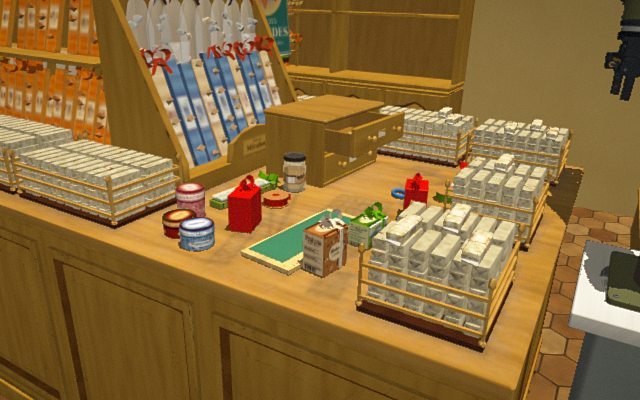

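View pics/top0.png

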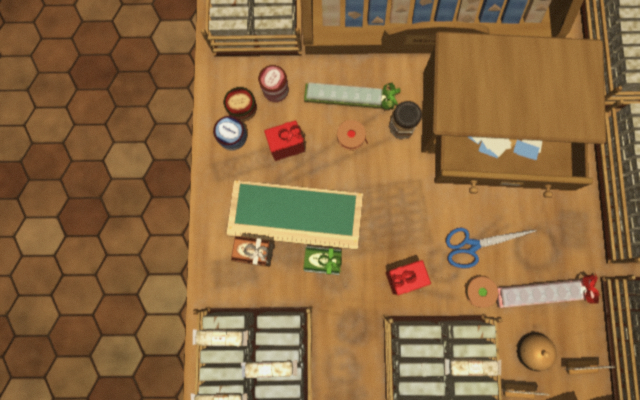

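Run:
```python
import cv2
a=cv2.imread('pics/top0.png')
print(a.shape)
c=a[60:300,140:420]; cv2.imwrite('pics/top0c.png',cv2.resize(c,None,fx=2.5,fy=2.5,interpolation=cv2.INTER_CUBIC))
```

```text
(400, 640, 3)
```

View pics/top0c.png

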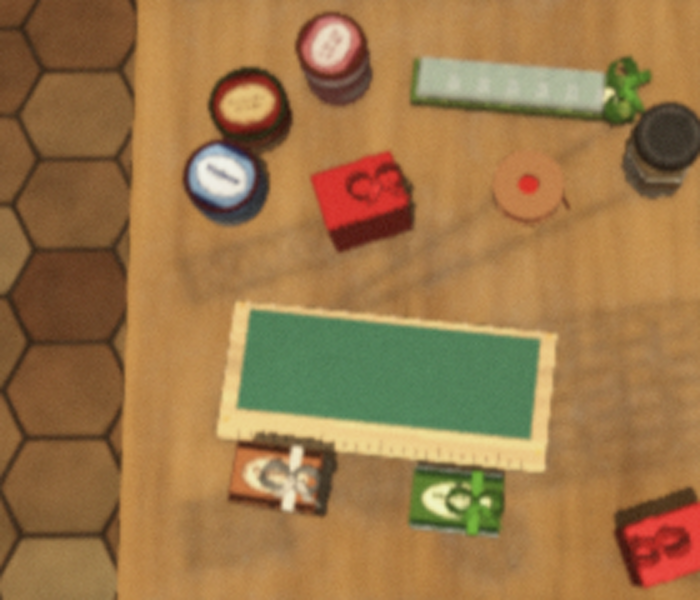

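The brown box with the white bow stands at top (252,250) and side (325,245). The green box is at top (323,259). The red look-alikes are at top (285,140) and (408,277). Only the brown one fits the description, and the crop confirms it. A basket stands close in front, at top rows 310 and below.

```bash
cat > h.py <<'E'
import numpy as np,cv2
def ray(p,uv,z):
    K=np.array(p['intrinsics']);T=np.array(p['extrinsics'])
    d=T[:3,:3]@np.linalg.solve(K,[uv[0],uv[1],1]);o=T[:3,3]
    return o+d*(z-o[2])/d[2]
def proj(p,X):
    K=np.array(p['intrinsics']);T=np.array(p['extrinsics'])
    c=T[:3,:3].T@(np.array(X)-T[:3,3]);u=K@c;return u[:2]/u[2]
E
python3 - <<'E'
from plant import r
from h import *
p=r.snapshot('top'); s=r.snapshot('side')
cc=lambda u,v:(140+u/2.5,60+v/2.5)
print('board corners')
for c in [(236,302),(556,333),(546,470),(219,437)]: print(np.round(ray(p,cc(*c),0.01),3))
print('tall top');
for c in [(238,443),(330,452),(326,487),(322,514),(230,499)]: print(c,np.round(ray(p,cc(*c),0.08),3))
print('short top')
for c in [(414,468),(505,474),(504,532),(410,525)]: print(np.round(ray(p,cc(*c),0.05),3))
for z in (0,.06,.1): print('basket',z,np.round(ray(p,(195,312),z),3),np.round(ray(p,(311,310),z),3))
# side pixels of basket top/far corners
for uv in [(368,302),(362,235)]: print(uv,[np.round(ray(s,uv,z),3).tolist() for z in (0,.05,.1)])
for n,q,sl in [('t1',p,(slice(200,400),slice(180,440))),('s1',s,(slice(170,360),slice(230,530)))]:
    cv2.imwrite(f'pics/{n}.png',cv2.resize(q['img'][sl],None,fx=2.6,fy=2.6,interpolation=cv2.INTER_CUBIC))
E
```

```text
board corners
[0.713 0.292 0.01 ]
[0.683 0.017 0.01 ]
[0.566 0.028 0.01 ]
[0.597 0.304 0.01 ]
tall top
(238, 443) [0.585 0.275 0.08 ]
(330, 452) [0.577 0.202 0.08 ]
(326, 487) [0.549 0.205 0.08 ]
(322, 514) [0.528 0.208 0.08 ]
(230, 499) [0.541 0.28  0.08 ]
short top
[0.566 0.137 0.05 ]
[0.56  0.063 0.05 ]
[0.513 0.065 0.05 ]
[0.52 0.14 0.05]
basket 0 [0.437 0.371 0.   ] [0.439 0.129 0.   ]
basket 0.06 [0.44  0.355 0.06 ] [0.442 0.126 0.06 ]
basket 0.1 [0.442 0.345 0.1  ] [0.443 0.125 0.1  ]
(368, 302) [[0.436, 0.31, 0.0], [0.406, 0.382, 0.05], [0.375, 0.454, 0.1]]
(362, 235) [[0.555, 0.085, 0.0], [0.511, 0.183, 0.05], [0.468, 0.28, 0.1]]
```

View pics/s1.png

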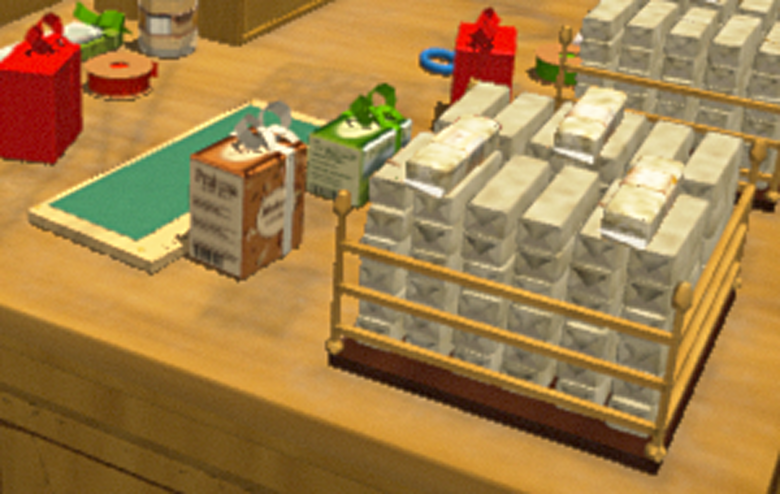

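View pics/t1.png

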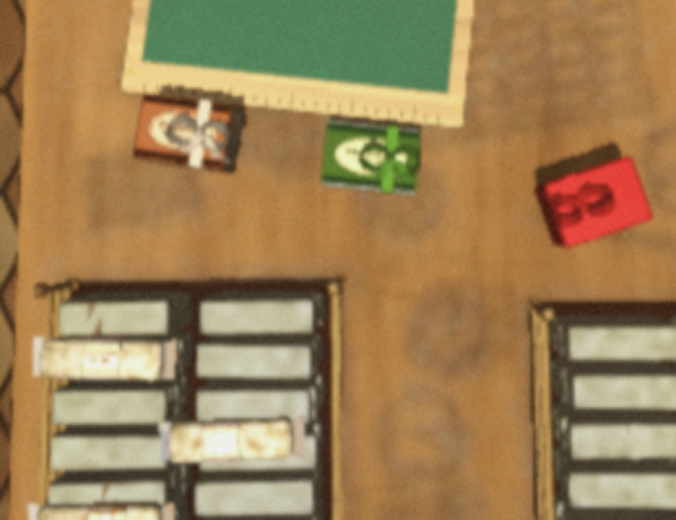

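Call:
{"api": "carry_out", "payload": {"commands": [[0.418,-0.315,0,0,0,20],[0.418,-0.315,0,0,0,20],[0.418,-0.315,0,0,0,20],[0.418,-0.315,0,0,0,20],[0.418,-0.315,0,0,0,20],[0.418,-0.315,0,0,0,20],[0.418,-0.315,0,0,0,20],[0.418,-0.315,0,0,0,20],[0.418,-0.315,0,0,0,20],[0.418,-0.315,0,0,0,20],[0.418,-0.315,0,0,0,20],[0.418,-0.315,0,0,0,20]], "fingers": 185}}

```text
clock: 2.0
tool_pos: [0.4831, -0.1969, 0.2388]
eef_rot: [0.999, -0.05, 0.001, -0.001]
contact_force: [-0.5, -0.2, -0.3]
opening: 0.273
```

Call:
{"api": "carry_out", "payload": {"commands": [[-0.033,-0.446,0,0,0,0.5],[-0.033,-0.446,0,0,0,0.5],[-0.033,-0.446,0,0,0,0.5],[-0.033,-0.446,0,0,0,0.5],[-0.033,-0.446,0,0,0,0.5],[-0.033,-0.446,0,0,0,0.5],[-0.033,-0.446,0,0,0,0.5],[-0.033,-0.446,0,0,0,0.5],[-0.033,-0.446,0,0,0,0.5],[-0.033,-0.446,0,0,0,0.5],[-0.033,-0.446,0,0,0,0.5],[-0.033,-0.446,0,0,0,0.5]]}}

```text
clock: 3.2
tool_pos: [0.4957, 0.2428, 0.2386]
eef_rot: [0.998, -0.06, 0.0, 0.001]
contact_force: [0.2, -0.3, 0.1]
opening: 0.275
```

Run:
```python
from plant import r
from h import *
p=r.snapshot('top'); s=r.snapshot('side')
st=r.get_state(); print(st['clock'],st['tool_pos'],st['eef_rot'],st['contact_force'],st['q'])
for n,q,sl in [('t2',p,(slice(150,350),slice(180,440))),('s2',s,(slice(100,360),slice(200,500)))]:
    cv2.imwrite(f'pics/{n}.png',cv2.resize(q['img'][sl],None,fx=2.2,fy=2.2,interpolation=cv2.INTER_CUBIC))
```

```text
3.3 [0.49578633 0.24289455 0.23882198] [ 9.98175638e-01 -6.03728459e-02  7.01383369e-05  7.14556466e-04] [-0.53831811  0.00494559  0.67337786] [-0.55868312  0.59009622  0.03092546  1.79475267 -0.02319733  0.75778212
 -2.20773812]
```

View pics/s2.png

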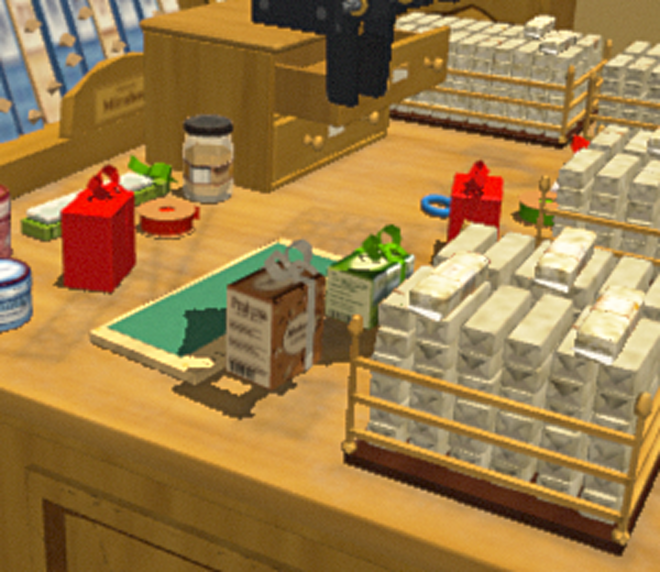

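View pics/t2.png

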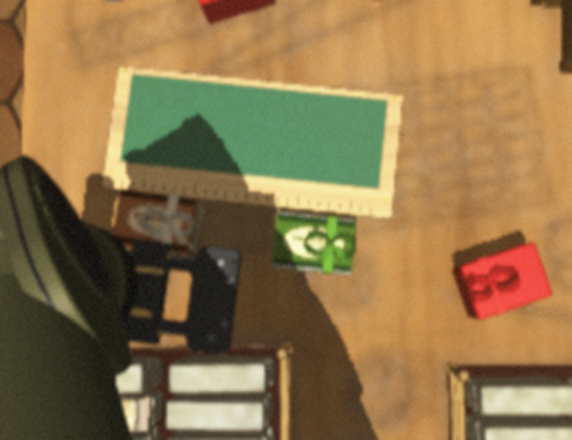

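The arm hangs clear behind the box, with the fingers about 24 mm apart along the board's edge. Next I descend between the box and the basket.

Call:
{"api": "carry_out", "payload": {"commands": [[0,-0.004,0.04,0,0,0],[0,-0.004,0.08,0,0,0],[0,-0.004,0.12,0,0,0],[0,-0.004,0.15,0,0,0],[0,-0.004,0.175,0,0,0],[0,-0.004,0.193,0,0,0],[0,-0.004,0.193,0,0,0],[0,-0.004,0.193,0,0,0]]}}

```text
clock: 4.1
tool_pos: [0.4962, 0.2484, 0.0461]
eef_rot: [0.998, -0.059, 0.0, 0.0]
contact_force: [0.7, -0.3, 0.1]
opening: 0.272
```

Run:
```python
from plant import r
from h import *
p=r.snapshot('top'); s=r.snapshot('side')
st=r.get_state(); print(st['clock'],st['tool_pos'],st['eef_rot'],st['contact_force'])
for n,q,sl in [('t3',p,(slice(150,350),slice(180,440))),('s3',s,(slice(100,360),slice(200,500)))]:
    cv2.imwrite(f'pics/{n}.png',cv2.resize(q['img'][sl],None,fx=2.2,fy=2.2,interpolation=cv2.INTER_CUBIC))
```

```text
4.2 [0.49673909 0.24927362 0.04690721] [ 9.98260536e-01 -5.89479441e-02  9.43374521e-04 -3.91260059e-04] [-0.58108867 -0.45230726  0.35923546]
```

View pics/s3.png

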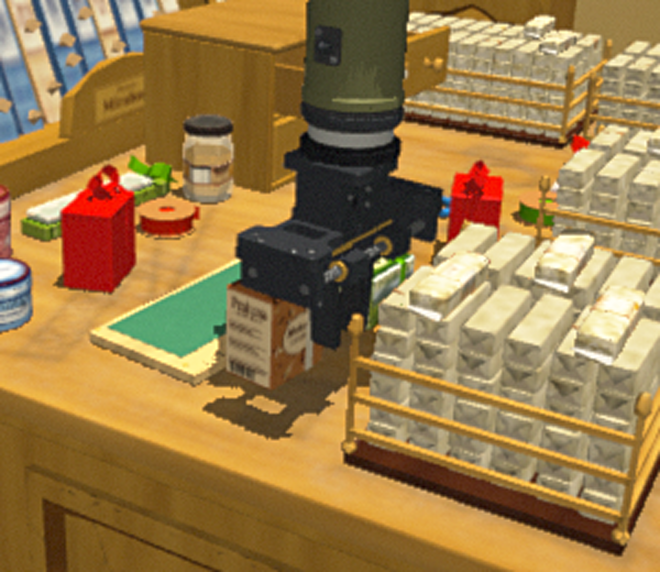

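View pics/t3.png

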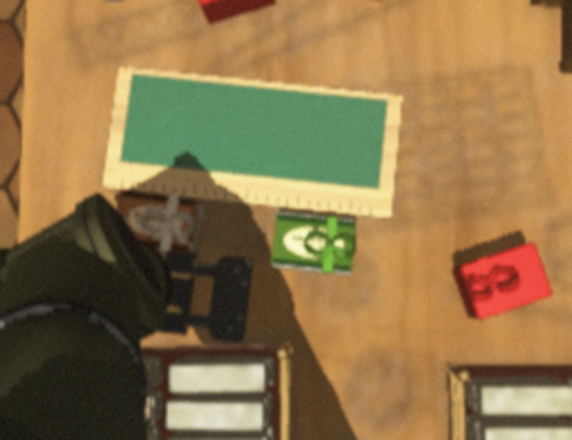

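Call:
{"api": "carry_out", "payload": {"commands": [[0.01,0,0,0,0,0],[0.018,0,0,0,0,0],[0.022,0,0,0,0,0],[0.024,0,0,0,0,0],[0.026,0,0,0,0,0],[0.028,0,0,0,0,0],[0.03,0,0,0,0,0],[0.031,0,0,0,0,0],[0.032,0,0,0,0,0],[0.032,0,0,0,0,0]]}}

```text
clock: 5.2
tool_pos: [0.5263, 0.246, 0.0456]
eef_rot: [0.998, -0.058, -0.001, 0.0]
contact_force: [-3.6, -0.1, 3.4]
opening: 0.275
```

Run:
```python
from plant import r
from h import *
p=r.snapshot('top'); s=r.snapshot('side')
st=r.get_state(); print(st['clock'],st['tool_pos'],st['eef_rot'],st['contact_force'])
for n,q,sl in [('t4',p,(slice(200,320),slice(210,360))),('s4',s,(slice(170,310),slice(230,400)))]:
    cv2.imwrite(f'pics/{n}.png',cv2.resize(q['img'][sl],None,fx=4,fy=4,interpolation=cv2.INTER_CUBIC))
```

```text
5.3 [0.52637076 0.24600734 0.04564246] [ 9.98308126e-01 -5.81373709e-02 -9.48494186e-04  1.78388605e-04] [-4.88710064  0.4937616   4.36986053]
```

View pics/s4.png

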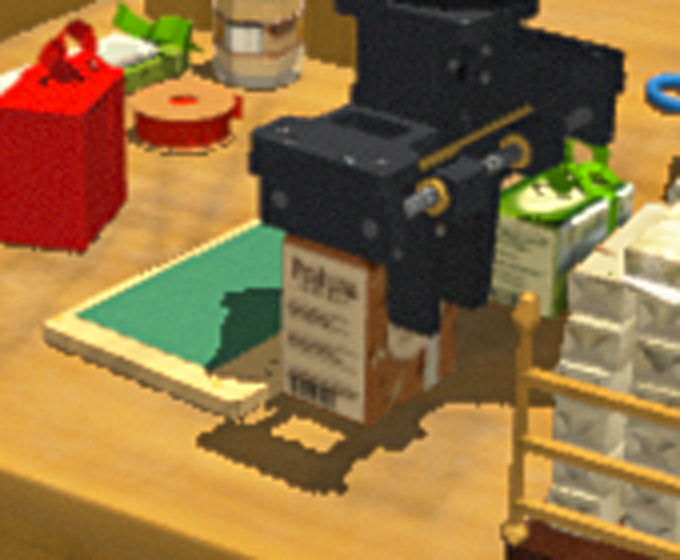

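View pics/t4.png

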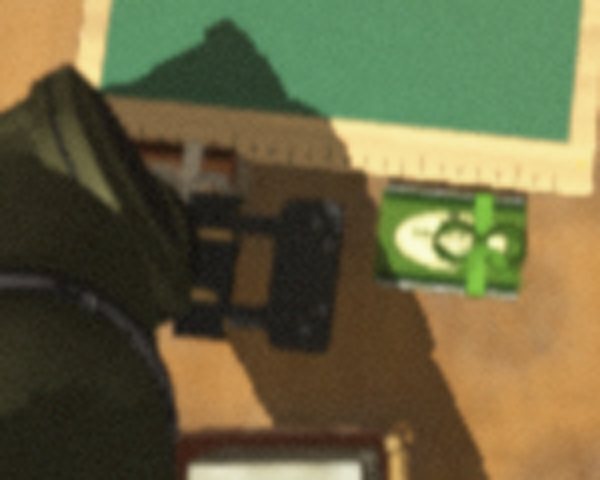

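Call:
{"api": "carry_out", "payload": {"commands": [[-0.006,0,0,0,0,0],[-0.006,0,-0.01,0,0,0],[-0.006,0,-0.022,0,0,0],[-0.006,0,-0.025,0,0,0],[-0.003,0,-0.025,0,0,0]]}}

```text
clock: 5.8
tool_pos: [0.5254, 0.2465, 0.0719]
eef_rot: [0.998, -0.058, 0.001, -0.001]
contact_force: [0.1, -0.3, 0.3]
opening: 0.275
```

Run:
```python
from plant import r
from h import *
p=r.snapshot('top'); s=r.snapshot('side')
st=r.get_state(); print(st['clock'],st['tool_pos'],st['eef_rot'],st['contact_force'])
for n,q,sl in [('t5',p,(slice(200,320),slice(210,360))),('s5',s,(slice(170,310),slice(230,400)))]:
    cv2.imwrite(f'pics/{n}.png',cv2.resize(q['img'][sl],None,fx=4,fy=4,interpolation=cv2.INTER_CUBIC))
```

```text
5.9 [0.5255112  0.2460374  0.07101287] [ 9.98273962e-01 -5.87239576e-02  7.49195864e-04 -1.78994862e-04] [-0.18525526 -0.38480685 -0.75961774]
```

View pics/s5.png

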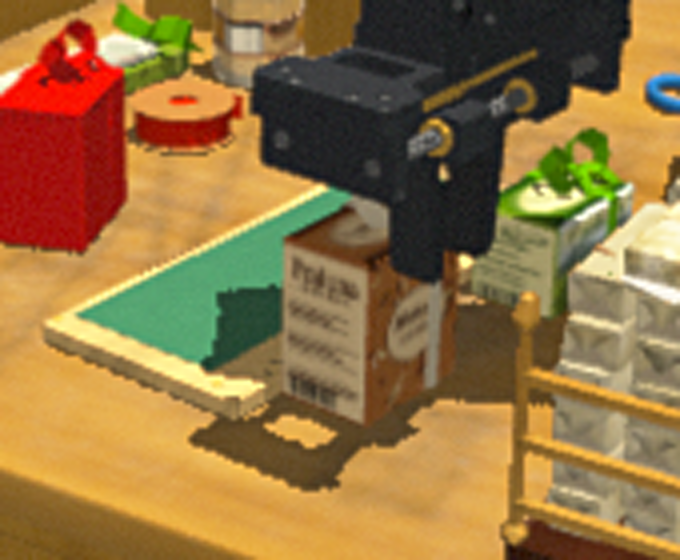

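View pics/t5.png

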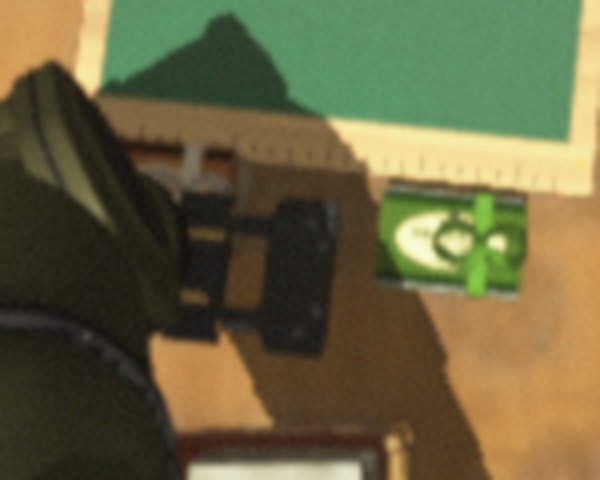

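The box stands upright and flush against the board's edge, with its side face at side-crop (285–370, 230–420). The finger tips rest on the upper part of its near face. Next I push its top over slowly.

Call:
{"api": "carry_out", "payload": {"commands": [[0.005,0,0,0,0,0],[0.009,0,0,0,0,0],[0.013,0,0,0,0,0],[0.017,0,0,0,0,0],[0.021,0,0,0,0,0],[0.024,0,0,0,0,0],[0.027,0,0,0,0,0],[0.027,0,0,0,0,0]]}}

```text
clock: 6.7
tool_pos: [0.5522, 0.243, 0.0709]
eef_rot: [0.998, -0.059, 0.001, -0.0]
contact_force: [-1.5, 0.0, 4.2]
opening: 0.269
```

Run:
```python
from plant import r
from h import *
p=r.snapshot('top'); s=r.snapshot('side')
st=r.get_state(); print(st['clock'],st['tool_pos'],st['eef_rot'],st['contact_force'])
for n,q,sl in [('t6',p,(slice(200,320),slice(210,360))),('s6',s,(slice(170,310),slice(230,400)))]:
    cv2.imwrite(f'pics/{n}.png',cv2.resize(q['img'][sl],None,fx=4,fy=4,interpolation=cv2.INTER_CUBIC))
```

```text
6.8 [0.55156943 0.24307339 0.07077544] [ 9.98289789e-01 -5.84588240e-02  2.40552536e-04 -6.74810347e-05] [-1.18690215 -0.13371737  3.51822359]
```

View pics/s6.png

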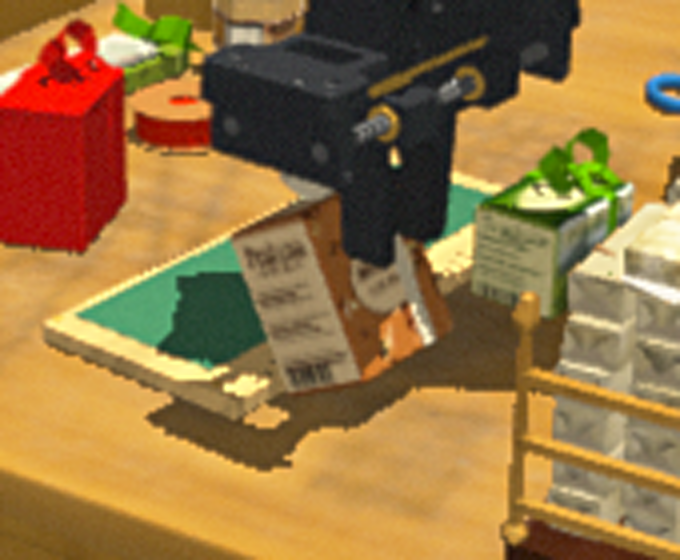

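View pics/t6.png

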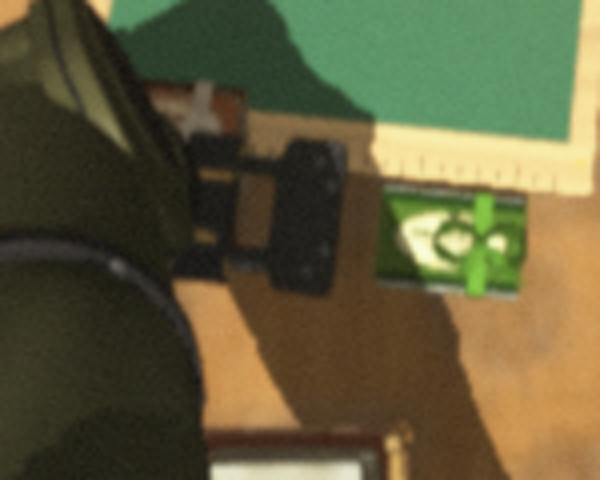

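The box is tilted about 25° over the edge, still square. The vertical friction force is about 4 N, so I'll continue along the arc with a slight rise.

Call:
{"api": "carry_out", "payload": {"commands": [[0.003,0,-0.002,0,0,0],[0.007,0,-0.004,0,0,0],[0.011,0,-0.006,0,0,0],[0.015,0,-0.008,0,0,0],[0.018,0,-0.009,0,0,0],[0.02,0,-0.009,0,0,0],[0.02,0,-0.009,0,0,0]]}}

```text
clock: 7.5
tool_pos: [0.5716, 0.2405, 0.0797]
eef_rot: [0.998, -0.059, 0.0, 0.0]
contact_force: [0.8, 0.2, 0.6]
opening: 0.273
```

Run:
```python
from plant import r
from h import *
p=r.snapshot('top'); s=r.snapshot('side')
st=r.get_state(); print(st['clock'],st['tool_pos'],st['eef_rot'],st['contact_force'])
for n,q,sl in [('t7',p,(slice(200,320),slice(210,360))),('s7',s,(slice(170,310),slice(230,400)))]:
    cv2.imwrite(f'pics/{n}.png',cv2.resize(q['img'][sl],None,fx=4,fy=4,interpolation=cv2.INTER_CUBIC))
```

```text
7.6 [0.57102136 0.24063787 0.07955277] [ 9.98291300e-01 -5.84331821e-02 -1.84613317e-04  9.30846763e-05] [ 0.31720203  0.11124502 -0.51314575]
```

View pics/s7.png

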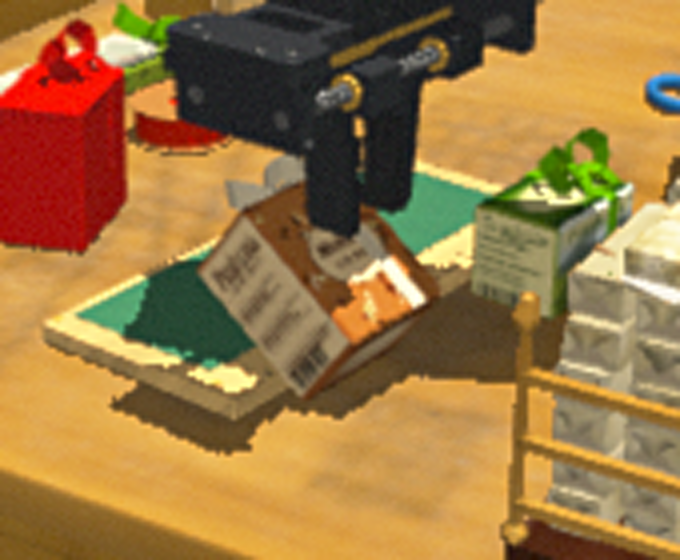

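View pics/t7.png

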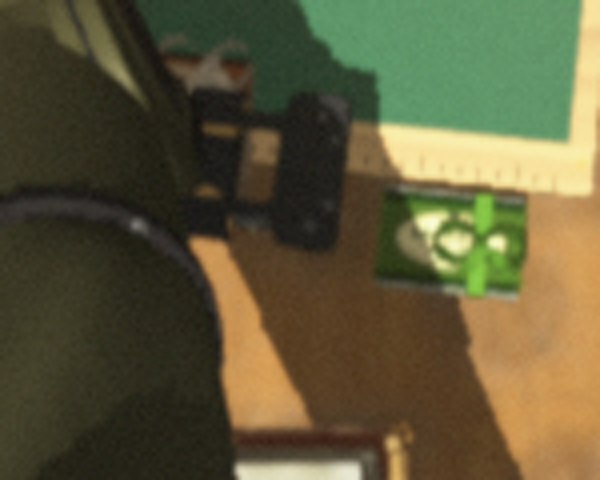

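Call:
{"api": "carry_out", "payload": {"commands": [[0.003,0,0,0,0,0],[0.006,0,0,0,0,0],[0.009,0,0,0,0,0],[0.012,0,0,0,0,0],[0.012,0,0,0,0,0],[0.012,0,0,0,0,0]]}}

```text
clock: 8.2
tool_pos: [0.5832, 0.2392, 0.0796]
eef_rot: [0.998, -0.059, -0.0, 0.0]
contact_force: [0.0, -0.7, -0.1]
opening: 0.277
```

Run:
```python
from plant import r
from h import *
p=r.snapshot('top'); s=r.snapshot('side')
st=r.get_state(); print(st['clock'],st['tool_pos'],st['eef_rot'],st['contact_force'])
for n,q,sl in [('t8',p,(slice(200,320),slice(210,360))),('s8',s,(slice(170,310),slice(230,400)))]:
    cv2.imwrite(f'pics/{n}.png',cv2.resize(q['img'][sl],None,fx=4,fy=4,interpolation=cv2.INTER_CUBIC))
```

```text
8.3 [0.58293038 0.2392861  0.07964304] [ 9.98291984e-01 -5.84216630e-02 -1.42699594e-04  6.00722838e-05] [-0.47907515 -0.02918438  0.58055164]
```

View pics/s8.png

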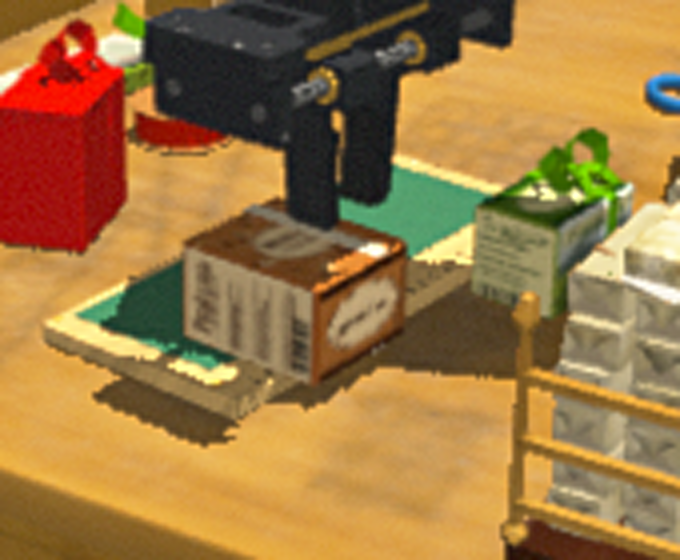

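View pics/t8.png

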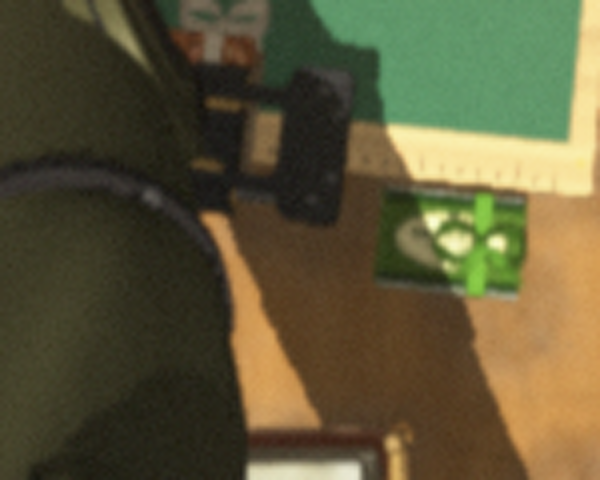

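The box has fallen flat onto the board with its base towards the robot. I'll lift clear, back away and check.

Call:
{"api": "carry_out", "payload": {"commands": [[0,0,-0.04,0,0,0],[0,0,-0.08,0,0,0],[0,0,-0.12,0,0,0],[0,0,-0.16,0,0,0],[-0.03,0.04,-0.17,0,0,0],[-0.05,0.09,-0.17,0,0,0],[-0.06,0.14,-0.17,0,0,0],[-0.06,0.19,-0.17,0,0,0],[-0.06,0.24,-0.17,0,0,0],[-0.06,0.28,-0.17,0,0,0],[-0.06,0.28,-0.17,0,0,0]]}}

```text
clock: 9.4
tool_pos: [0.4891, -0.0399, 0.2499]
eef_rot: [0.998, -0.065, -0.0, 0.002]
contact_force: [0.0, -0.1, -0.2]
opening: 0.275
```

Run:
```python
from plant import r
from h import *
p=r.snapshot('top'); s=r.snapshot('side')
st=r.get_state(); print(st['clock'],st['tool_pos'],st['contact_force'])
for l in ['board','tall_box_center','short_box_center']:
  for q in (p,s): print(l,[(np.round(d['xyz'],3).tolist(),round(d['p'],2)) for d in r.spot_point(q,l)])
for n,q,sl in [('t9',p,(slice(160,290),slice(210,380))),('s9',s,(slice(170,310),slice(230,400)))]:
    cv2.imwrite(f'pics/{n}.png',cv2.resize(q['img'][sl],None,fx=4,fy=4,interpolation=cv2.INTER_CUBIC))
```

```text
9.5 [ 0.49068079 -0.03272487  0.24988178] [-0.68048612  0.33679035 -0.35360467]
board [([0.636, 0.162, -0.001], 0.59)]
board []
tall_box_center [([0.788, 0.183, 0.038], 0.72), ([0.609, 0.239, 0.035], 0.68)]
tall_box_center [([0.498, -0.065, 0.043], 0.87), ([0.601, 0.239, 0.034], 0.74), ([0.791, 0.18, 0.04], 0.69)]
short_box_center [([0.533, 0.102, 0.029], 0.7)]
short_box_center [([0.538, 0.105, 0.024], 0.67)]
```

View pics/s9.png

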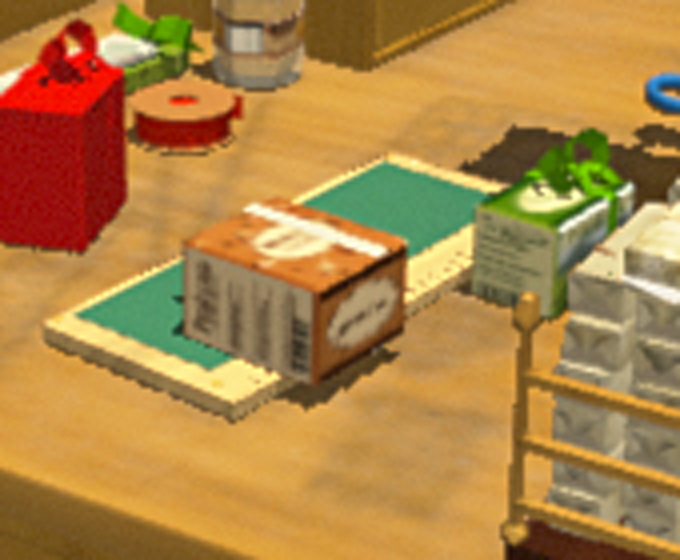

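View pics/t9.png

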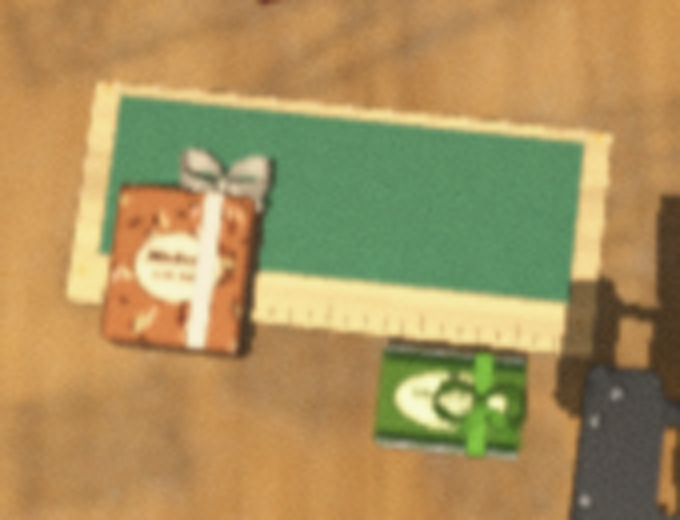

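Run:
```python
from plant import r
from h import *
p=r.snapshot('top')
cc=lambda u,v:(210+u/4,160+v/4)
B=[ray(p,cc(*c),0.01) for c in [(98,84),(608,132),(592,355),(68,298)]]
e=B[3]-B[2]; v=e/np.linalg.norm(e); u=np.array([v[1],-v[0],0]); O=(B[2]+B[3])/2
print('u',u,'board yaw',np.degrees(np.arctan2(u[1],u[0])),[np.round(b,3) for b in B])
C=[ray(p,cc(*c),0.06) for c in [(120,186),(252,197),(242,355),(101,342)]]
for c in C: print(np.round(c,3),'along u from near edge',round((c-O)@u,4))
d=(C[0]-C[3]); print('box yaw',np.degrees(np.arctan2(d[1],d[0])), 'center',np.mean(C,0))
```

```text
u [ 0.9928996  -0.11895538  0.        ] board yaw -6.831818568981535 [array([0.713, 0.292, 0.01 ]), array([0.683, 0.018, 0.01 ]), array([0.564, 0.029, 0.01 ]), array([0.597, 0.305, 0.01 ])]
[0.649 0.27  0.06 ] along u from near edge 0.0556
[0.643 0.203 0.06 ] along u from near edge 0.0572
[0.562 0.207 0.06 ] along u from near edge -0.0229
[0.57  0.278 0.06 ] along u from near edge -0.0241
box yaw -5.848807592018586 center [0.60600228 0.23949502 0.06      ]
```

The box lies flat and square (yaw −5.8° against the board's −6.8°), but its base overhangs the near edge by about 23 mm. I'll slide it further onto the board with a gentle push on its base.

Call:
{"api": "carry_out", "payload": {"commands": [[-0.003,-0.283,0,0,0,0],[-0.003,-0.283,0,0,0,0],[-0.003,-0.283,0,0,0,0],[-0.003,-0.283,0,0,0,0],[-0.003,-0.283,0,0,0,0],[-0.003,-0.283,0,0,0,0],[-0.003,-0.283,0,0,0,0],[-0.003,-0.283,0,0,0,0],[-0.003,-0.283,0,0,0,0],[-0.003,-0.283,0,0,0,0]]}}

```text
clock: 10.85
tool_pos: [0.5211, 0.2478, 0.2498]
eef_rot: [0.998, -0.06, 0.0, 0.001]
contact_force: [-0.0, -0.3, -0.1]
opening: 0.276
```

Run:
```python
from plant import r
st=r.get_state(); print(st['clock'],st['tool_pos'],st['eef_rot'],st['contact_force'])
```

```text
10.85 [0.52110454 0.24776127 0.24977512] [ 9.98215503e-01 -5.97117525e-02  1.24917074e-05  5.62044446e-04] [-0.01311422 -0.31671195 -0.14968567]
```

Call:
{"api": "carry_out", "payload": {"commands": [[0,0,0.04,0,0,0],[0,0,0.08,0,0,0],[0,0,0.12,0,0,0],[0,0,0.16,0,0,0],[0,0,0.19,0,0,0],[0,0,0.207,0,0,0],[0,0,0.215,0,0,0],[0,0,0.215,0,0,0],[0.01,0,0.215,0,0,0],[0.02,0,0.215,0,0,0],[0.026,0,0.215,0,0,0],[0.03,0,0.215,0,0,0]]}}

```text
clock: 12.05
tool_pos: [0.5524, 0.2459, 0.0355]
eef_rot: [0.998, -0.059, 0.001, -0.0]
contact_force: [-0.7, 0.7, 1.3]
opening: 0.276
```

Call:
{"api": "carry_out", "payload": {"commands": [[0.003,0,0,0,0,0],[0.006,0,0,0,0,0],[0.009,0,0,0,0,0],[0.012,0,0,0,0,0],[0.015,0,0,0,0,0],[0.018,0,0,0,0,0],[0.02,0,0,0,0,0],[0.022,0,0,0,0,0],[0.022,0,0,0,0,0]]}}

```text
clock: 12.95
tool_pos: [0.5731, 0.2434, 0.0347]
eef_rot: [0.998, -0.059, 0.0, -0.0]
contact_force: [-0.2, 0.3, -0.3]
opening: 0.274
```

Run:
```python
from plant import r
from h import *
p=r.snapshot('top'); s=r.snapshot('side')
st=r.get_state(); print(st['clock'],st['tool_pos'],st['contact_force'])
for n,q,sl in [('t10',p,(slice(160,290),slice(210,380))),('s10',s,(slice(170,310),slice(230,400)))]:
    cv2.imwrite(f'pics/{n}.png',cv2.resize(q['img'][sl],None,fx=4,fy=4,interpolation=cv2.INTER_CUBIC))
```

```text
13.05 [0.57305492 0.24347517 0.03479033] [0.52419535 0.25682265 0.88874246]
```

View pics/s10.png

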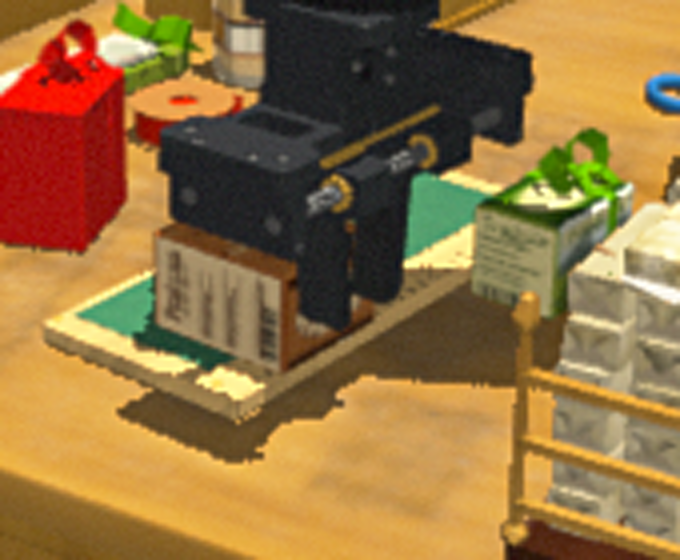

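View pics/t10.png

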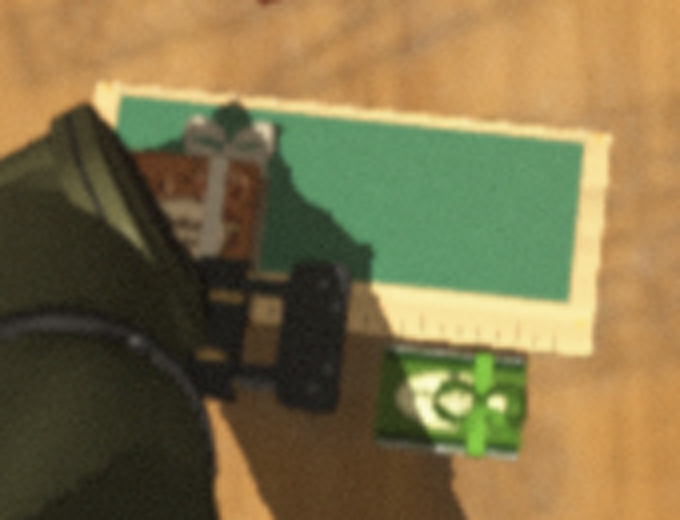

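The box slid fully onto the board. Next I back off, lift and check.

Call:
{"api": "carry_out", "payload": {"commands": [[-0.015,0,0,0,0,0],[-0.025,0,-0.02,0,0,0],[-0.03,0,-0.07,0,0,0],[-0.03,0,-0.12,0,0,0],[-0.03,0,-0.17,0,0,0],[-0.03,0,-0.21,0,0,0],[-0.04,0.05,-0.215,0,0,0],[-0.04,0.1,-0.215,0,0,0],[-0.04,0.15,-0.215,0,0,0],[-0.04,0.2,-0.215,0,0,0],[-0.04,0.25,-0.215,0,0,0],[-0.04,0.28,-0.215,0,0,0]]}}

```text
clock: 14.25
tool_pos: [0.4992, -0.0345, 0.25]
eef_rot: [0.998, -0.061, 0.0, 0.001]
contact_force: [0.6, -0.4, -0.2]
opening: 0.278
```

Run:
```python
from plant import r
from h import *
p=r.snapshot('top'); s=r.snapshot('side')
st=r.get_state(); print(st['clock'],st['tool_pos'],st['contact_force'])
for l in ['tall_box_center','short_box_center']:
  for q in (p,s): print(l,[(np.round(d['xyz'],3).tolist(),round(d['p'],2)) for d in r.spot_point(q,l)])
for n,q,sl in [('t11',p,(slice(160,290),slice(210,380))),('s11',s,(slice(170,310),slice(230,400)))]:
    cv2.imwrite(f'pics/{n}.png',cv2.resize(q['img'][sl],None,fx=4,fy=4,interpolation=cv2.INTER_CUBIC))
```

```text
14.35 [ 0.4991792  -0.0361757   0.24998612] [ 0.18275388 -0.23379482  0.52366962]
tall_box_center [([0.789, 0.181, 0.041], 0.72), ([0.624, 0.238, 0.034], 0.64)]
tall_box_center [([0.792, 0.179, 0.04], 0.81), ([0.496, -0.065, 0.043], 0.79), ([0.619, 0.235, 0.037], 0.77)]
short_box_center [([0.533, 0.104, 0.028], 0.84)]
short_box_center [([0.538, 0.1, 0.021], 0.67)]
```

View pics/s11.png

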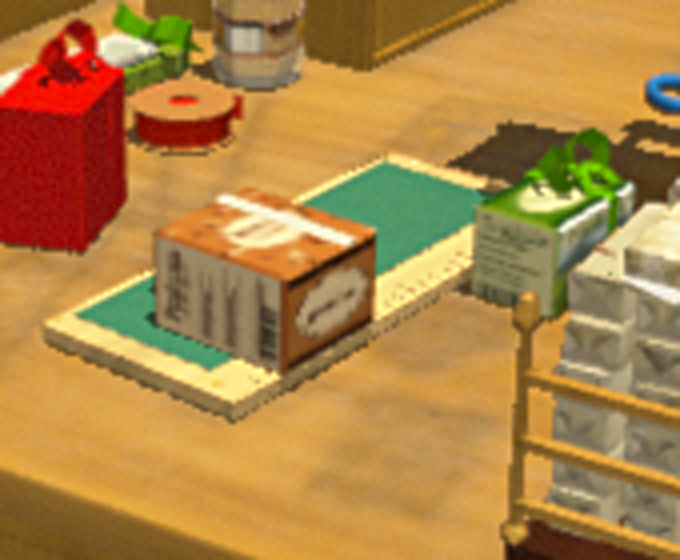

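View pics/t11.png

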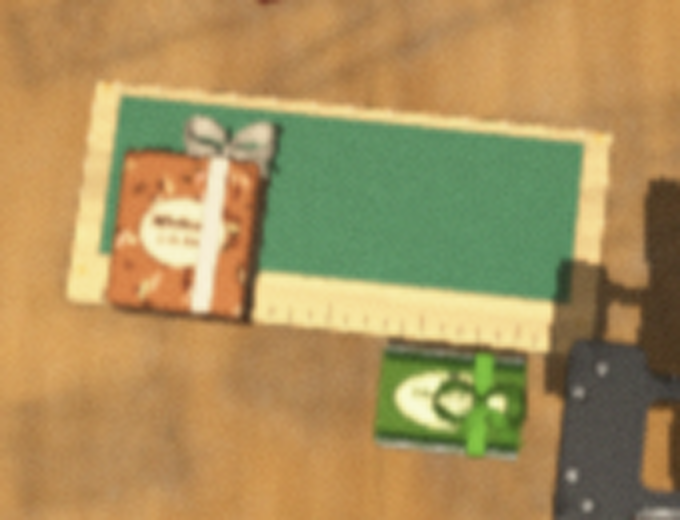

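The brown box lies flat and square, with its base at the near edge (top crop 105–265, 150–320). The green box hasn't moved and the gripper is clear at z = 0.25.

Run:
```python
from plant import r
print(r.finish_job())
```

```text
the job is handed in; nothing more can be done
None
```

The brown gift box with the white bow now lies flat on its back on the wrapping board, base towards the robot. The job was handed in at about 14 s of the 32 s allowed.

- **What I did:** I pushed the box up against the board's near edge, then pushed its top away until it tripped over and fell flat. It landed with its base overhanging the edge by about 23 mm. I then slid it about 20 mm further onto the board with a gentle push on the base, without lifting it.
- **Box position:** In the last pictures the base is about flush with the near edge. The networks put the box's centre at about (0.62, 0.24, 0.035). It looks square to the board. I measured about 1° off before the final slide and did not measure it again afterwards.
- **Other things:** The short green box and the red look-alikes are where they started, within the networks' error. Wrist force readings after each move stayed under about 7 N, and the gripper was clear at z = 0.25 at hand-in.
- **Disagreements:** The networks also reported the red look-alikes as the tall box, and I ignored those reports. One early top-view report of the short box pointed at the board instead, also ignored.

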